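# Third hand: hold a bracket against a shaker platform's sprung bar

## Robot

A 6-joint arm with a two-finger parallel gripper is mounted at the origin on a cart in front of the work surface, level with it; the furniture and walls round the work are solid. World frame = base frame: x ahead of the robot, y to its left, z up, the work surface at z = 0. Lengths are in m, angles in rad, forces in N, time in s.
With the tool pointing down it reaches from about 0.35 to 0.975 m from the base axis. Payload 17.4 kg.
Tool frame: the origin (TCP) lies at the very end of the fingers, on their centre line; the grasp point (between the pads) lies 19 mm behind it; z points along the fingers, y is the line along which they close (so a half turn about z gives the same grasp; the last joint's range is limited). The gripper opens to 85 mm and grips with 20 to 120 N. Pads are 22 mm wide; open, the fingers measure 114 mm over their backs; the gripper's body (76 mm by 85 mm) begins 54 mm behind the grasp point. The pads swing forward as they close: fully open they stand 13 mm farther back than shut.
Start: joints at [1.241, 0.116, 1.442, -0, 1.584, -0.038], TCP at [0.194, 0.646, 0.231] pointing down, gripper open.
Joint ranges: [-2.83, 2.83], [-0.83, 2.19], [0.07, 2.5], [-1.14, 4.28], [0.01, 3], [-2.97, 2.97]. Speed limits (rad/s): [1.89, 1.89, 2.22, 3.14, 3.14, 3.14].

## Interface

Orientations are given as a 3x3 rotation matrix whose columns are the frame's x, y, z axes.
In Python, from workcell import manip, fingers, vision, order gives the robot as it stands. The module is installed in compiled form; this text tells all that it offers. Calls block until the motion is done:
- manip.move_ptp(position, orientation): joint-space move of the TCP to a pose.
- manip.line_to(position, rot=None, velocity=0.15): straight line of the TCP; rot=None keeps the orientation; velocity is the mean speed in m/s.
- manip.move_j(angles): joint-space move.
- fingers.gripper_to(opening, force=None): opening from 0.0 (shut) to 1.0 (fully open); force is the grip in N (None keeps the last); returns when the fingers have stopped.
- manip.dwell(seconds).
- manip.inverse_kinematics(position, orientation): joint angles nearest the present ones, or None.
- manip.observe(): the state.
- vision.get_image(name): name is "scene" or "top"; returns the picture (400x640x3 uint8, red, green, blue); there is no depth.
- vision.camera_params(name): a dict with "K" (3x3 intrinsics, pixels), "rvec" (rotation vector, rad) and "tvec" (3), from world to camera coordinates, as OpenCV has them. Camera axes: x right, y down, z forward; pixel columns grow to the right and rows downward; lengths in m; the calibration is good to about 2 mm. A picture is of the moment at which its call begins. camera_params takes no time and is no camera call.
A pose or a line that the arm cannot do raises manip.MotionError and nothing moves.
- order.close_job(): hands the job in; it is judged then, once.
The state is a dict: "clock": time; "q": joint angles; "qd": joint speeds; "joint_efforts": joint torques, N m; "tcp_pos": TCP position; "eef_rot": TCP orientation; "force": force on the tool from outside, world axes, zero at the start; "wrist_torque": the same for the moment, N m; "gripper_width": opening from 0.0 (shut) to 1.0 (fully open); "grip_force": force on a finger pad.
Only numpy, scipy, OpenCV 4.12 (cv2) and the standard library are available. Lean on these libraries where they do the work, as an engineer would, in place of code of your own. Each camera call takes 0.05 s, during which the arm holds its last target. There are 200 camera calls.

## Task

Take the slotted angle bracket out of the parts tray and set it flat on the shaker platform, foot towards the sprung bar and slot over the tapped hole, then push it squarely against the bar with a steady 10 N or so - the bar gives about 10 mm - so that a colleague can drive the screw. Never run the bar to the end of its travel, keep the gripper itself off the bar, and leave the other parts in the tray and the things on the bench where they are. Finish while still holding: the program ends with the bracket gripped and pressed, nothing is let go.

Things in the scene. Friction and masses are not known exactly. Their poses are not given: they have to be found in the camera images.
- bracket: Plain aluminium angle bracket, about 120 g, standing on its foot in a tray compartment. Origin: centre of the foot's underside. Foot 60 (x) x 36 (y) x 10 mm; +x points to the nose, the front edge that meets the bar. Upright plate, to grip it by: x -30 to -18, 36 wide (y), 58 mm high from the underside. Screw slot x -9 to +21, 14 wide. In the tray its underside is 3 mm above the work surface
- bracket_nose (a point): Middle of the nose face of the bracket: 30 mm ahead (+x) of the bracket's origin and 5 mm above its underside; axes as the bracket's
- platform: Grey shaker platform, fixed, 180 (x) x 160 (y) x 12 mm; origin at the centre of its underside, its top 12 mm higher. +x points roughly away from the robot: the direction to push. At its +x end the sprung bar runs on two rods before two posts (x 74 to 86, y +-50, up to 34 mm above the work surface). Corner screw heads stand up 3 mm at x +-78, y +-68. Tall pipette stands at the back, from x 0.6 m
- tapped_hole (a point): The one tapped hole in the platform's top (6 mm dark dot in an 11 mm steel insert), at x +6, y 0, z 12 mm from the platform's origin. With the bracket on the platform's centre line and the bar 10 mm in, the bracket's origin is at platform x 0 and the hole shows through its slot
- bar (a joint): Sprung aluminium bar across the platform, 124 mm long (y), 12 mm thick (x), from 14 to 34 mm above the work surface: how far it is pushed in along the platform's +x, in m, 0 at rest. The spring gives 1 N per mm, without preload (10 mm: 10 N); travel ends at 20 mm. It springs back when let go
- bar_face (a point): Middle of the bar's flat face that looks to the platform's -x; at rest at platform x +20, y 0, z 24 mm; moves with the bar; axes as the platform's
- tray: Grey open parts tray, fixed, 100 (x) x 234 (y) x 22 mm high, walls and floor 3 mm thick, with two dividers, also 22 mm high, making three compartments side by side along y, centres at y +76, 0 and -76 mm; origin at the centre of its underside. Bracket, knob and spacer stand one in each, in any order
- thumb_knob: Loose steel thumb knob with its thin stud upward, 34 mm across, 46 mm high, in a compartment of the tray; origin at the centre of its underside. To be left there
- spacer: Loose aluminium spacer tube, 32 mm across, 34 mm high, standing in a compartment of the tray; origin at the centre of its underside. To be left there
- bottle_small: Small white-capped reagent bottle, 34 mm across, 68 mm high, origin under its centre; a bystander, standing on the flat dark mat (5 mm thick)
- timer: Bench timer, 60 x 68 x 18 mm, origin under its centre; a bystander
- chill_block: Metal chill block with small wells, 72 x 110 x 26 mm, origin under its centre; a bystander
Mind the look-alikes: they are no part of the job. What is shaped like the bracket but blue is not meant. Of the things shaped like the platform, the grey one is meant.

How it is judged:
On the way:
1. the bracket is gripped and lifted clear above the tray (its underside at least 40 mm above the work surface) (height (world z) of bracket above 0.04 m and contact force between the fingers and bracket above 1 N), for 0.2 s.
At the end, for the whole second after the job is handed in: Still gripped, the bracket lies flat on the platform (within 3 mm, 5 degrees), square to the bar within 7 degrees, within 5 mm of the centre line, holding the bar at rest 6 to 14 mm in (4.5 to 17 N); the gripper is off the bar; knob and spacer within 40 mm of where they stood (value of joint bar between 0.006 and 0.014 m and velocity of joint bar between -0.003 and 0.003 m/s and contact force between bracket and bar between 4.5 and 17 N and contact force between each of the fingers, the arm and bar below 0.5 N and contact force between the fingers and bracket above 2 N and z of bracket in the frame of platform between 0.009 and 0.0155 m and angle between bracket's own z axis and vertical below 0.09 rad and angle between the x axis of bracket and the x axis of platform, either way round below 0.12 rad and x of bracket_nose in the frame of platform above 0.015 m and y of bracket_nose in the frame of platform between -0.005 and 0.005 m and distance of each of thumb_knob, spacer from where it was at the start of the episode below 0.04 m); the arm keeps its last pose, push and grip.
It fails at once if the bar is driven to the end of its travel (more than 19 mm) (value of joint bar above 0.019 m).
It fails at once if the knob or the spacer is moved more than 40 mm (distance of any of thumb_knob, spacer from where it was at the start of the episode above 0.04 m).
It fails at once if a bystander (bottle, timer, chill block) is moved more than 30 mm (distance of any of bottle_small, timer, chill_block from where it was at the start of the episode above 0.03 m).
It also fails if it takes over 42 s, if anything falls off the work surface, if the arm or the gripper's body presses on something with over 40 N, if the wrist force passes 120 N, or if a joint passes its speed limit or range.

## Working session

There is one attempt and no reset: what is moved stays moved. The work goes in short steps, each a Python script; the robot and the scene stay as the last script left them, time stands still between calls to the robot, and variables do not carry over. Pictures are saved under pics/ and viewed, at most 10 in all, crops included, and the job is handed in when it is done.

```bash
mkdir -p pics; cat > h.py <<'E'
import numpy as np, cv2
from workcell import manip, fingers, vision, order
def cam(n):
    p=vision.camera_params(n); R=cv2.Rodrigues(np.array(p["rvec"],float))[0]
    return np.array(p["K"],float),R,np.array(p["tvec"],float).ravel()
def ray(n,uv,z):
    K,R,t=cam(n); c=-R.T@t; d=R.T@np.linalg.solve(K,[uv[0],uv[1],1.])
    return c+d*(z-c[2])/d[2]
def proj(n,P):
    K,R,t=cam(n); q=K@(R@np.array(P,float)+t); return q[:2]/q[2]
def snap(n,f,box=None,s=1):
    im=vision.get_image(n)[:,:,::-1].copy()
    if box: im=im[box[1]:box[3],box[0]:box[2]]
    cv2.imwrite("pics/"+f,cv2.resize(im,None,fx=s,fy=s,interpolation=cv2.INTER_CUBIC))
E
python3 - <<'E'
from h import *
snap("top","t0.png"); snap("scene","s0.png")
for n in("top","scene"):
    K,R,t=cam(n); print(n,K[0,0],-R.T@t,R[2])
print(manip.observe())
E
```

```text
top 373.59683076581507 [0.25577784 0.13495022 1.70769905] [ 0.12210974  0.00754891 -0.9924879 ]
scene 414.1006946631526 [-0.21318298 -0.8490681   0.81332342] [ 0.45651081  0.70359401 -0.54456712]
{'clock': 0.1, 'q': array([ 1.24121079e+00,  1.16405488e-01,  1.44218841e+00, -1.18624830e-05,
        1.58400300e+00, -3.78082633e-02]), 'qd': array([ 0.00042726, -0.00133806, -0.00347833,  0.00042804,  0.00039559,
        0.00079801]), 'joint_efforts': array([ 2.18821500e-03, -7.33660984e+01, -6.33787537e+01, -1.24618382e-04,
        5.20538189e-03,  2.88073045e-05]), 'tcp_pos': array([0.19412876, 0.64630329, 0.23066418]), 'eef_rot': array([[-9.57734099e-01,  2.87654822e-01, -3.13803637e-04],
       [ 2.87654992e-01,  9.57733624e-01, -9.54037497e-04],
       [ 2.61068086e-05, -1.00398143e-03, -9.99999496e-01]]), 'force': array([-0.35450601, -0.04107562, -0.86733737]), 'wrist_torque': array([ 0.04009984,  0.07769296, -0.00739465]), 'grip_force': 0.0, 'gripper_width': 1.0022635929369987}
```

View pics/t0.png

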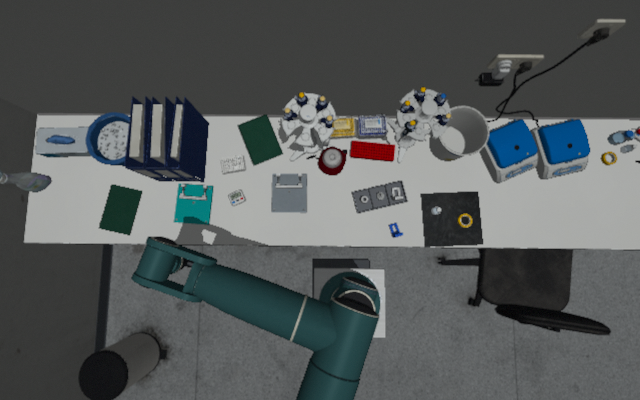

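View pics/s0.png

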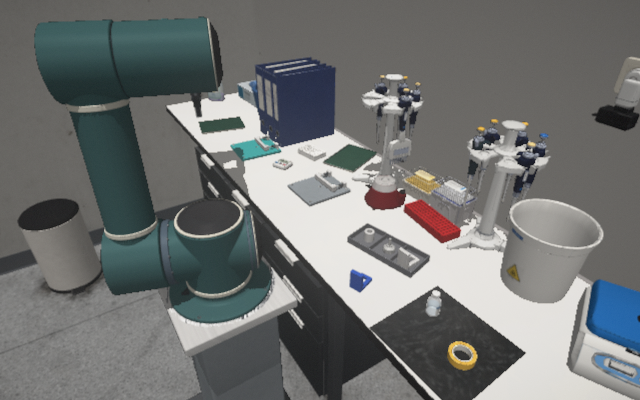

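The top view has two platform shapes: teal at (193,203) and grey at (289,193); grey is the one meant. The tray is at (380,196), and the bracket is probably in its right compartment at about (398,192). The blue look-alike at (396,230) is outside the tray, so I'll ignore it. Next I'll confirm with enlarged crops.

```bash
python3 - <<'E'
from h import *
im=vision.get_image("top")[:,:,::-1]
a=cv2.resize(im[160:225,255:325],None,fx=8,fy=8,interpolation=cv2.INTER_CUBIC)
b=cv2.resize(im[172:242,345:415],None,fx=8,fy=8,interpolation=cv2.INTER_CUBIC)
cv2.imwrite("pics/a.png",a);cv2.imwrite("pics/b.png",b)
snap("scene","c.png",(280,160,440,280),5)
E
```

```text
(no output)
```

View pics/a.png

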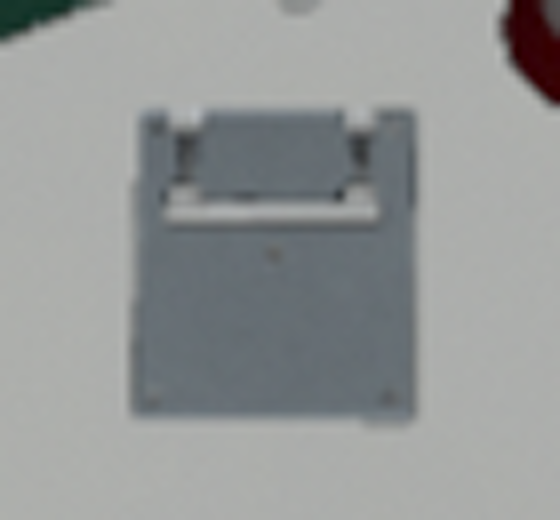

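View pics/b.png

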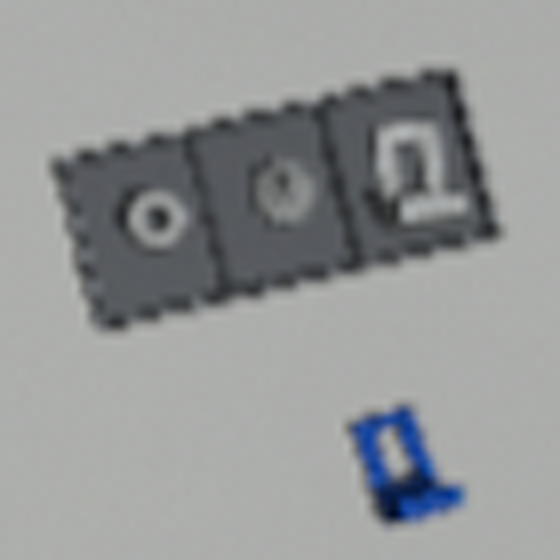

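View pics/c.png

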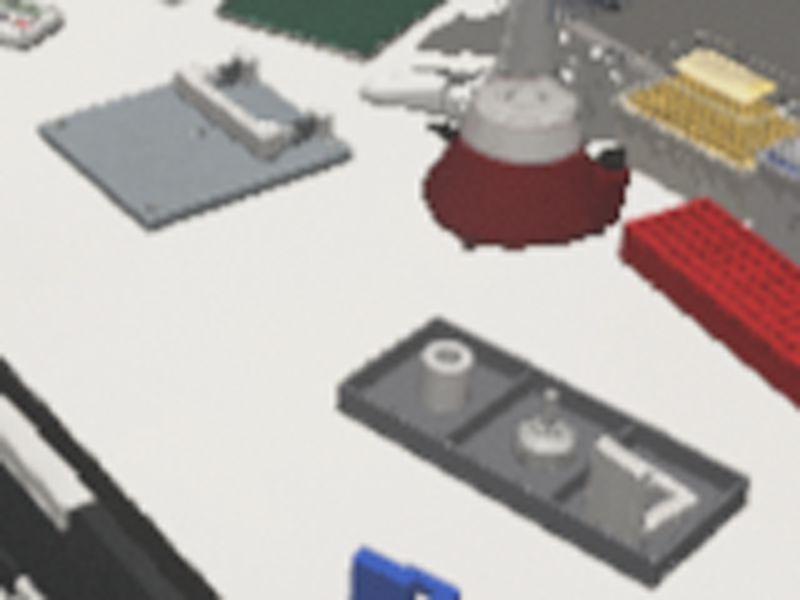

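The crops show spacer (left), knob (centre) and bracket (right) in the tray. The bracket is bare aluminium with its nose up in the image (away from the robot) and its plate top near crop-b (434,212). The platform hole is at crop-a (273,255) and its screws at (152,397), (388,397). I'll fit both poses and overlay them.

```bash
cat > fit.py <<'E'
from h import *
from scipy.optimize import least_squares
def T(p,z0,P):
    c,s=np.cos(p[2]),np.sin(p[2]); P=np.atleast_2d(P)
    return np.c_[p[0]+c*P[:,0]-s*P[:,1],p[1]+s*P[:,0]+c*P[:,1],z0+P[:,2]]
def fit(obs,z0,p0):
    f=lambda p:np.concatenate([proj(n,T(p,z0,P)[0])-uv for n,P,uv in obs])
    r=least_squares(f,p0,loss='soft_l1'); print(r.x,np.round(r.fun.reshape(-1,2),2).tolist()); return r.x
mm=lambda *a:np.array(a)/1000
def box(x0,x1,y0,y1,z0,z1):
    b=[(x0,y0),(x1,y0),(x1,y1),(x0,y1)]
    e=[]
    for i in range(4):
        j=(i+1)%4
        e+=[(*b[i],z0,*b[j],z0),(*b[i],z1,*b[j],z1),(*b[i],z0,*b[i],z1)]
    return np.array(e).reshape(-1,2,3)/1000
BR=[box(-30,30,-18,18,0,10),box(-30,-18,-18,18,0,58)]
PL=[box(-90,90,-80,80,0,12),box(20,32,-62,62,14,34)]
def draw(im,n,p,z0,boxes,o,s,col):
    for b in boxes:
        for e in b:
            q=[tuple(np.round(((proj(n,x)-o+.5)*s-.5)*16).astype(int).tolist()) for x in T(p,z0,e)]
            cv2.line(im,q[0],q[1],col,1,cv2.LINE_AA,4)
def overlay(n,o,w,h,s,items):
    im=vision.get_image(n)[:,:,::-1][o[1]:o[1]+h,o[0]:o[0]+w]
    im=cv2.resize(im,None,fx=s,fy=s,interpolation=cv2.INTER_CUBIC)
    for p,z0,b,c in items: draw(im,n,p,z0,b,np.array(o),s,c)
    return im
E
python3 - <<'E'
from fit import *
A=lambda u,v:np.array([255+(u+.5)/8-.5,160+(v+.5)/8-.5])
B=lambda u,v:np.array([345+(u+.5)/8-.5,172+(v+.5)/8-.5])
C=lambda u,v:np.array([280+(u+.5)/5-.5,160+(v+.5)/5-.5])
t,s="top","scene"
pl=fit([(t,mm(6,0,12),A(273,255)),(t,mm(-78,68,15),A(152,397)),(t,mm(-78,-68,15),A(388,397)),(t,mm(-90,80,12),A(133,415)),(t,mm(-90,-80,12),A(415,415)),(t,mm(90,80,12),A(143,110)),(t,mm(90,-80,12),A(415,112)),
 (s,mm(6,0,12),C(202,131)),(s,mm(-78,68,15),C(62,124)),(s,mm(-78,-68,15),C(152,208)),(s,mm(90,-80,12),C(352,151))],0,[.5,.3,0])
br=fit([(t,mm(30,18,10),B(377,128)),(t,mm(30,-18,10),B(440,121)),(t,mm(-30,18,58),B(400,218)),(t,mm(-30,-18,58),B(468,212)),(s,mm(-30,18,58),C(598,438))],.003,[.45,-.1,0])
np.savez("p.npz",pl=pl,br=br)
g,r=(0,255,0),(0,0,255)
a=overlay(t,(260,165),60,50,6,[(pl,0,PL,g)]);b=overlay(t,(380,172),30,40,7,[(br,.003,BR,g)])
c=overlay(s,(284,165),70,46,6,[(pl,0,PL,g)]);d=overlay(s,(385,240),40,35,9,[(br,.003,BR,g)])
M=np.zeros((600,800,3),np.uint8)
for im,(x,y) in zip((a,b,c,d),((0,0),(400,0),(0,300),(425,285))): M[y:y+im.shape[0],x:x+im.shape[1]]=im
cv2.imwrite("pics/o.png",M)
E
```

```text
[ 0.48865823  0.27565145 -0.00061063] [[0.36, -0.25], [0.13, 0.03], [0.5, 0.34], [-0.12, 0.44], [-0.26, 0.81], [-0.35, -0.33], [0.31, -0.24], [-0.04, 0.36], [-0.55, -0.58], [0.13, -0.77], [0.69, -0.53]]
[ 0.49008105 -0.21450265  0.06389812] [[0.02, -0.67], [-0.0, -0.22], [0.29, -0.2], [-0.11, 0.11], [-0.58, 0.44]]
```

View pics/o.png

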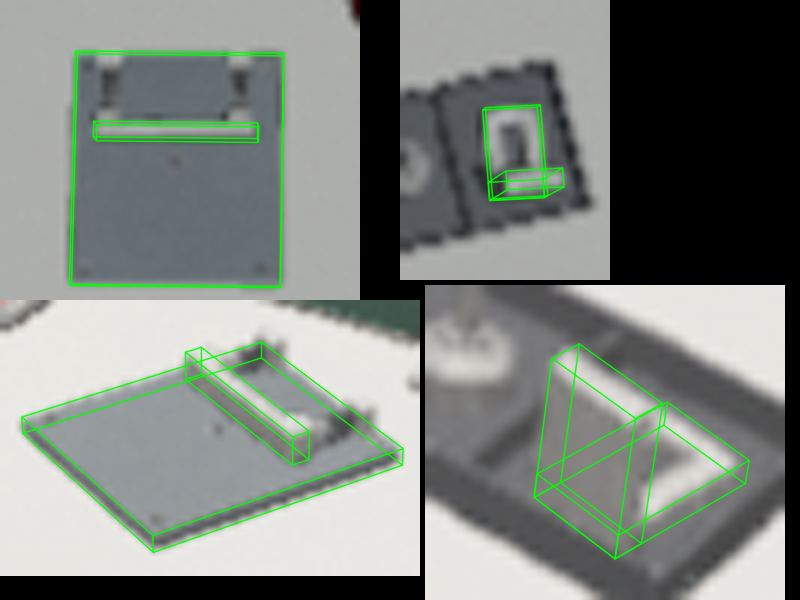

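The overlay fits both objects within about 3 mm. Now the grasp: pads across the 12 mm plate, with the fingertips above the tray walls.

```bash
cat >> fit.py <<'E'
def rot(yaw,sg): 
    y=sg*np.array([np.cos(yaw),np.sin(yaw),0]); z=np.array([0,0,-1.]); return np.c_[np.cross(y,z),y,z]
E
python3 - <<'E'
from fit import *
d=np.load("p.npz"); pl,br=d["pl"],d["br"]
g=T(br,0,mm(-24,0,0))[0]
best=None
for sg in(1,-1):
    qs=[manip.inverse_kinematics([*p[:2],z],rot(y,sg)) for p,y,z in ((g,br[2],.03),(g,br[2],.2),(pl,pl[2],.04),(pl,pl[2],.2))]
    print(sg,[None if q is None else np.round(q,2) for q in qs])
    if all(q is not None for q in qs):
        m=max(abs(q[5]) for q in qs)
        if best is None or m<best[0]: best=(m,sg)
sg=best[1]; print(sg,g)
R=rot(br[2],sg)
manip.move_ptp([.40,.30,.22],rot(0,sg))
manip.move_ptp([g[0],g[1],.15],R)
fingers.gripper_to(.6,40)
manip.line_to([g[0],g[1],.030],velocity=.12)
fingers.gripper_to(0,60)
o=manip.observe(); print(o["clock"],o["gripper_width"],o["grip_force"],o["force"],o["tcp_pos"])
if o["gripper_width"]>.05 and o["grip_force"]>5:
    manip.line_to([g[0],g[1],.16],velocity=.15)
    o=manip.observe(); print(o["clock"],o["gripper_width"],o["grip_force"],o["force"])
np.savez("p.npz",pl=pl,br=br,sg=sg,g=g)
snap("scene","l.png",(340,140,460,270),5)
E
```

```text
1 [array([-0.48, -0.11,  2.  , -0.  ,  1.25, -0.55]), array([-0.48, -0.23,  1.82, -0.  ,  1.55, -0.55]), array([ 0.47, -0.01,  1.89, -0.  ,  1.26,  0.47]), array([ 0.47, -0.12,  1.73, -0.  ,  1.53,  0.47])]
-1 [array([-0.48, -0.11,  2.  , -0.  ,  1.25,  2.59]), array([-0.48, -0.23,  1.82, -0.  ,  1.55,  2.59]), array([ 0.47, -0.01,  1.89, -0.  ,  1.26, -2.67]), array([ 0.47, -0.12,  1.73, -0.  ,  1.53, -2.67])]
1 [ 0.46613003 -0.21603516  0.        ]
5.8167 0.13045127447691743 59.16444003582001 [-1.02847121  0.3199537   6.49270585] [ 0.4663907  -0.21613221  0.03051663]
6.8333 0.1291794704935208 58.35287690162659 [ 0.71235409  0.35152691 -1.43504651]
```

View pics/l.png

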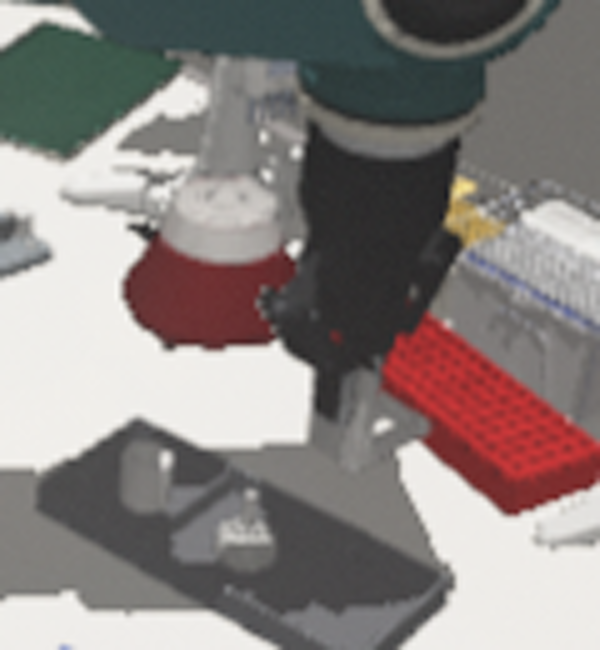

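The bracket is held: pads 11 mm apart, foot forward (foot near crop (410,425)), and the knob and spacer are still in the tray. Next I'll carry it over the platform and check how it sits in the grip.

```bash
python3 - <<'E'
from fit import *
d=np.load("p.npz"); pl,sg=d["pl"],float(d["sg"])
R=rot(pl[2],sg); w=T(pl,0,mm(-50,0,0))[0]
manip.line_to([w[0],w[1],.16],R,velocity=.2)
manip.line_to([w[0],w[1],.049],velocity=.12)
o=manip.observe(); print(o["clock"],o["tcp_pos"],o["grip_force"],o["force"],o["wrist_torque"])
be=[*T(pl,0,mm(-26,0,0))[0][:2],pl[2]]
a=overlay("scene",(290,140),66,60,9,[(be,.022,BR,(0,255,0)),(pl,0,PL,(0,200,255))])
cv2.imwrite("pics/h.png",a)
snap("top","ht.png",(255,160,325,225),8)
cv2.imwrite("pics/hraw.png",vision.get_image("scene")[:,:,::-1])
E
```

```text
10.5667 [0.43903936 0.27590315 0.04981033] 58.34089457988739 [ 0.00834922  0.14086198 -0.40117938] [0.01772125 0.00490716 0.01947968]
```

View pics/h.png

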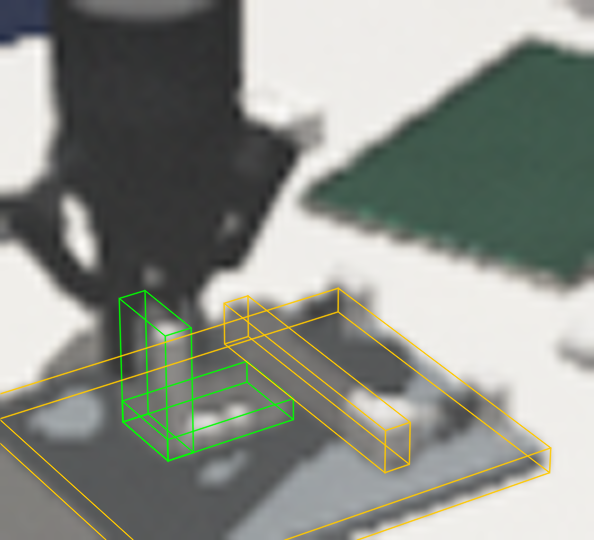

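View pics/ht.png

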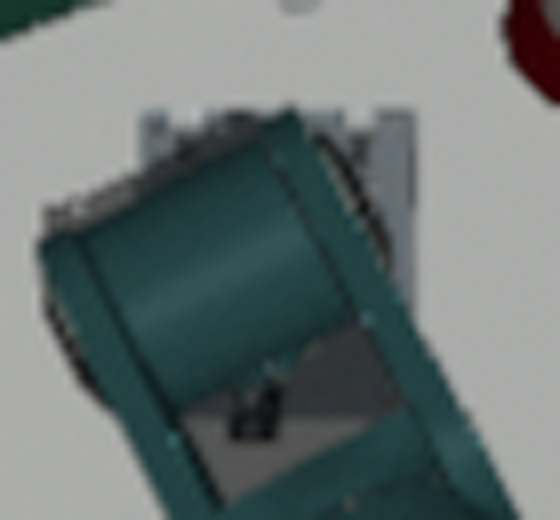

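The scene view agrees with the prediction to about a pixel (plate's side edge near crop (175,325)); the top view is blocked by the arm. I'll use the pixel values to get the sub-pixel lateral offset.

```bash
python3 - <<'E'
from fit import *
d=np.load("p.npz"); pl=d["pl"]
im=cv2.imread("pics/hraw.png").astype(int)
g=im.sum(2)//3
print("cols",list(range(302,326)))
for r in range(171,194): print(r,*["%3d"%v for v in g[r,302:326]])
be=[*T(pl,0,mm(-26,0,0))[0][:2],pl[2]]
for P in [(-30,-18,58),(-18,-18,58),(-30,-18,0),(-18,-18,10),(30,-18,10),(30,-18,0),(30,18,10),(-18,-18,30),(-30,-18,30)]:
    print(P,*[np.round(proj("scene",T(be,.0225,mm(P[0],P[1]+dy,P[2]))[0]),1) for dy in(-4,0,4)])
E
```

```text
cols [302, 303, 304, 305, 306, 307, 308, 309, 310, 311, 312, 313, 314, 315, 316, 317, 318, 319, 320, 321, 322, 323, 324, 325]
171  57  56  55  55  93  87  62  55  55  55  73 182 229 236 236 237 237 238 237 237 237 236 236 236
172  57  57  54  56  53  54  54  55  58  57 137 222 236 236 229 234 227 224 234 236 237 226 209 200
173  59  57  55  57  76  74  57  57  82  70 167 228 230 204 176 188 172 166 188 216 222 173 123 109
174  55  58  59  65  97 102  80  61  93  82 134 221 215 148 115 120 118 117 121 154 159 121  76  65
175  56  55  58  87  94 108 105  87  97  80  94 171 162 125 114 115 117 113 115 120 108  96  78  76
176  56  56  62  97  94 167 197 165 123  82  87 103 105 109 112 114 116 115 116 115 100  85  81  85
177  59  57  63  96 102 166 191 167 127  82  78  88  96 109 112 113 113 116 114 117 104  91  87  87
178  59  55  63 103 103 130 137 136 122  85  76  85  93 101 111 113 113 115 117 117 112 110  98  89
179  59  55  64 104 103 122 135 136 124  86  78  88  89  91 100 111 113 111 114 113 116 117 111  97
180  61  54  62  98  93 117 134 135 126  96  88  88  91  97 104 108 109 11
[... 1132 characters left out ...]
8  89  87  88  87  88  88  88  88  89 121 150 158 136 104  88  90  90  90  91 123 152 160 161
193  89  89  88  88  88  88  87  88  89  91 117 127 127 102  88  91  89  90  90 123 153 161 161 160
(-30, -18, 58) [308.4 177.2] [307.9 176.7] [307.3 176.2]
(-18, -18, 58) [311.3 176.3] [310.7 175.8] [310.2 175.3]
(-30, -18, 0) [308.7 191.1] [308.2 190.6] [307.6 190.1]
(-18, -18, 10) [311.5 187.8] [310.9 187.3] [310.4 186.8]
(30, -18, 10) [322.7 184.1] [322.1 183.7] [321.5 183.2]
(30, -18, 0) [322.7 186.5] [322.1 186. ] [321.5 185.5]
(30, 18, 10) [317.5 180. ] [316.9 179.5] [316.4 179.1]
(-18, -18, 30) [311.4 183. ] [310.9 182.6] [310.3 182.1]
(-30, -18, 30) [308.6 184. ] [308.  183.5] [307.4 183. ]
```

```bash
cat > edge.py <<'E'
from fit import *
from scipy.ndimage import map_coordinates as mc
def refine(items,z0,p0,fix=None,it=6,w=1.8):
    """items: (img,cam,[(P,Q) mm segments]); edge-tracking fit of x,y,yaw"""
    p=np.array(p0,float); s=np.arange(-w,w+.01,.1)
    for _ in range(it):
        obs=[]
        for im,n,segs in items:
            for a,b in segs:
                for t in np.linspace(.08,.92,15):
                    X=(np.array(a)*(1-t)+np.array(b)*t)/1000
                    q=lambda pp:proj(n,T(pp,z0,X)[0])
                    u=q(p); e=proj(n,T(p,z0,np.array(b)/1000)[0])-proj(n,T(p,z0,np.array(a)/1000)[0])
                    nn=np.array([-e[1],e[0]])/np.linalg.norm(e)
                    L=u[:,None]+nn[:,None]*s
                    v=mc(im,[L[1],L[0]],order=1); g=np.abs(np.gradient(cv2.GaussianBlur(v[None],(0,0),4)[0]))
                    if g.max()<1.0: continue
                    wt=g**4; obs.append((q,u+nn*(s*wt).sum()/wt.sum(),nn,n))
        f=lambda pp:[(q(pp)-m)@nn for q,m,nn,_ in obs]
        r=least_squares(f,p,loss='soft_l1',f_scale=.2); p=r.x
    C=np.linalg.inv(r.jac.T@r.jac+1e-9*np.eye(3))*np.mean(r.fun**2)*8
    return p,len(obs),np.sqrt(np.mean(np.square(r.fun))),np.sqrt(np.diag(C))
L=lambda f:cv2.imread("pics/"+f).astype(np.float32).mean(2)
E
python3 - <<'E'
from edge import *
d=np.load("p.npz"); pl,br=d["pl"],d["br"]
t0,s0,hr=L("t0.png"),L("s0.png"),L("hraw.png")
c=[(-90,-80,12),(90,-80,12),(90,80,12),(-90,80,12)]
out=[(c[i],c[(i+1)%4]) for i in range(4)]
bart=[((20,-62,34),(20,62,34))]
np.set_printoptions(precision=4,suppress=True)
def show(k,r): print(k,*r)
show("pl top",refine([(t0,"top",out+bart)],0,pl))
sc=[out[0],out[2],out[3]]+bart+[((20,-62,34),(32,-62,34)),((20,-62,14),(32,-62,14))]
show("pl scene",refine([(s0,"scene",sc)],0,pl))
show("pl both",refine([(s0,"scene",sc),(t0,"top",out+bart)],0,pl))
be=[*T(pl,0,mm(-26,0,0))[0][:2],pl[2]]; be[0]-=.002; be[1]+=.002
bs=[((-30,-18,5),(-30,-18,50)),((-18,-18,12),(-18,-18,50)),((-30,-18,0),(30,-18,0)),((30,-18,0),(30,-18,10))]
for z in(.0215,.0225,.0235): show("held scene",refine([(hr,"scene",bs)],z,be,w=1.3))
bt=[((30,-18,10),(30,18,10)),((-10,18,10),(30,18,10)),((-10,-18,10),(30,-18,10)),((-30,-18,58),(-30,18,58)),((-30,-18,58),(-18,-18,58)),((-18,18,58),(-30,18,58))]
show("tray top",refine([(t0,"top",bt)],.003,br,w=1.2))
print(be,br,d["g"])
E
```

```text
Traceback (most recent call last):
  File "edge.py", line 13, in refine
    u=q(p); e=proj(n,T(p,z0,np.array(b)/1000)[0])-proj(n,T(p,z0,np.array(a)/1000)[0])
              ~~~~^^^^^^^^^^^^^^^^^^^^^^^^^^^^^^^
  File "h.py", line 10, in proj
    K,R,t=cam(n); q=K@(R@np.array(P,float)+t); return q[:2]/q[2]
          ~~~^^^
  File "h.py", line 4, in cam
    p=vision.camera_params(n); R=cv2.Rodrigues(np.array(p["rvec"],float))[0]
ValueError: time passes only in moves, steps and waits
```

```bash
sed -i 's/^def cam/import functools\n@functools.lru_cache(None)\ndef cam/' h.py; sed -i 's/q=lambda pp:proj/q=lambda pp,X=X,n=n:proj/' edge.py
cat > e1.py <<'E'
from edge import *
d=np.load("p.npz"); pl,br=d["pl"],d["br"]
t0,s0,hr=L("t0.png"),L("s0.png"),L("hraw.png")
c=[(-90,-80,12),(90,-80,12),(90,80,12),(-90,80,12)]
out=[(c[i],c[(i+1)%4]) for i in range(4)]
bart=[((20,-62,34),(20,62,34))]
np.set_printoptions(precision=4,suppress=True)
def show(k,r): print(k,*r)
show("pl top",refine([(t0,"top",out+bart)],0,pl))
sc=[out[0],out[2],out[3]]+bart+[((20,-62,34),(32,-62,34)),((20,-62,14),(32,-62,14))]
show("pl scene",refine([(s0,"scene",sc)],0,pl))
show("pl both",refine([(s0,"scene",sc),(t0,"top",out+bart)],0,pl))
be=[*T(pl,0,mm(-26,0,0))[0][:2],pl[2]]; be[0]-=.002; be[1]+=.002
bs=[((-30,-18,5),(-30,-18,50)),((-18,-18,12),(-18,-18,50)),((-30,-18,0),(30,-18,0)),((30,-18,0),(30,-18,10))]
for z in(.0215,.0225,.0235): show("held scene",refine([(hr,"scene",bs)],z,be,w=1.3))
bt=[((30,-18,10),(30,18,10)),((-10,18,10),(30,18,10)),((-10,-18,10),(30,-18,10)),((-30,-18,58),(-30,18,58)),((-30,-18,58),(-18,-18,58)),((-18,18,58),(-30,18,58))]
show("tray top",refine([(t0,"top",bt)],.003,br,w=1.2))
print(be,br,d["g"])
E
python3 e1.py
```

```text
pl top [0.4896 0.2759 0.0037] 75 0.3798024082636653 [0.0011 0.0016 0.023 ]
pl scene [0.4819 0.2743 0.0167] 90 0.5167889893361467 [0.0051 0.002  0.0471]
pl both [0.4875 0.275  0.0062] 164 0.4959234578594488 [0.0016 0.0012 0.0243]
held scene [0.4612 0.2786 0.0138] 42 0.21125437097610095 [0.0011 0.0014 0.0398]
held scene [0.4606 0.2776 0.0138] 41 0.2171816588239666 [0.0012 0.0014 0.0423]
held scene [0.4604 0.2773 0.0078] 39 0.23703078175403441 [0.0014 0.0017 0.0526]
tray top [ 0.4888 -0.2137  0.0948] 90 0.1498290560875966 [0.0004 0.0003 0.0159]
[np.float64(0.4606582316234174), np.float64(0.2776673224700928), np.float64(-0.0006106279884380869)] [ 0.4901 -0.2145  0.0639] [ 0.4661 -0.216   0.    ]
```

Relative to the platform centre line, the bracket's y offset is +3 mm by the scene camera and 0 by the top camera. I'll take out 1.5 mm, lower it under force feedback and then press by force.

```bash
python3 - <<'E'
from fit import *
sg=float(np.load("p.npz")["sg"]); yaw=.003; R=rot(yaw,sg); y=.2744
def F(n=3):
    f=[]
    for _ in range(n): manip.dwell(.05); f.append(manip.observe()["force"])
    return np.mean(f,0)
x=.439; manip.line_to([x,y,.044],R,velocity=.05)
f0=F(); print("f0",f0); z=.044
while z>.0345:
    z-=.0007; manip.line_to([x,y,z],velocity=.03); f=F(2)-f0
    if f[2]>3: break
o=manip.observe(); print("down",z,o["tcp_pos"],f,o["wrist_torque"],o["clock"])
if f[2]>8: z+=.0004; manip.line_to([x,y,z],velocity=.03)
manip.line_to([.450,y,z],velocity=.04); print("pre",F()-f0)
xs=.450
while xs<.470:
    xs+=.001; manip.line_to([xs,y,z],velocity=.03); f=F(2)-f0
    print(round(xs,4),np.round(f,1),np.round(manip.observe()["tcp_pos"],4))
    if f[0]<-7.5: break
o=manip.observe(); print(o["clock"],o["grip_force"],o["gripper_width"],o["wrist_torque"])
E
```

```text
f0 [-0.31351684  0.40096676 -1.36389529]
down 0.0391 [0.43911497 0.27450082 0.03954396] [-2.53232936 -1.67481693  6.32423219] [-0.20627084  0.4969675  -0.07073806] 13.5667
pre [ 4.0676854  -0.14185597  6.18279174]
0.451 [-1.9  0.1 10.4] [0.4508 0.2746 0.0395]
0.452 [-6.3 -0.2 12.8] [0.4515 0.2746 0.0395]
0.453 [-6.7 -0.6 13.7] [0.4524 0.2746 0.0395]
0.454 [-7.   0.1 13.7] [0.4534 0.2746 0.0395]
0.455 [-7.4 -0.3 13.6] [0.4544 0.2746 0.0395]
0.456 [-7.1 -0.  14.1] [0.4554 0.2746 0.0395]
0.457 [-8.5 -0.9 14.1] [0.4563 0.2746 0.0395]
16.5917 60.42422533035278 0.13329739519434897 [-0.04903113  1.17618539 -0.05420144]
```

The downward force is too high (14 N), so friction (about 7 N) hides the spring force. I'll ease up slightly, then continue.

```bash
python3 - <<'E'
from fit import *
f0=np.array([-.31,.40,-1.36]); y=.2744
def F(n=3):
    f=[]
    for _ in range(n): manip.dwell(.05); f.append(manip.observe()["force"])
    return np.mean(f,0)-f0
xs,z=.457,.0391
while F()[2]>3.5 and z<.0412:
    z+=.0003; manip.line_to([xs,y,z],velocity=.03)
print("z",z,F(),manip.observe()["tcp_pos"])
while xs<.472:
    xs+=.001; manip.line_to([xs,y,z],velocity=.03); f=F()
    print(round(xs,4),np.round(f,1),np.round(manip.observe()["tcp_pos"],4))
    if f[0]<-10.5: break
o=manip.observe(); print(o["clock"],o["grip_force"],o["wrist_torque"],o["tcp_pos"])
cv2.imwrite("pics/fraw.png",vision.get_image("scene")[:,:,::-1])
E
```

```text
z 0.04000000000000001 [-0.93845306 -0.06288011 -0.49662415] [0.45686372 0.27425509 0.03972777]
0.458 [-2.8 -0.7 -1.3] [0.4579 0.2743 0.0398]
0.459 [-3.1 -1.1 -2.1] [0.4589 0.2744 0.0399]
0.46 [-4.1 -1.3 -0.9] [0.4599 0.2744 0.0399]
0.461 [-5.6 -1.2 -0.8] [0.4609 0.2744 0.04  ]
0.462 [-5.8 -1.9 -1. ] [0.4618 0.2744 0.04  ]
0.463 [-6.8 -1.9  0.3] [0.4627 0.2744 0.04  ]
0.464 [-7.8 -1.3  1.2] [0.4636 0.2744 0.04  ]
0.465 [-8.8 -1.7  1.8] [0.4646 0.2744 0.04  ]
0.466 [-9.9 -1.2  1.2] [0.4655 0.2744 0.04  ]
0.467 [-10.6  -1.3   2.4] [0.4664 0.2744 0.04  ]
22.0917 59.18509483337402 [-0.26168358  1.94288268  0.05472877] [0.46639619 0.27441737 0.03997439]
```

The force rises at 1 N/mm from contact at TCP x ≈ 0.456, so the bar is about 10.5 mm in. Final visual check of centring and squareness.

```bash
python3 - <<'E'
from edge import *
np.set_printoptions(precision=4,suppress=True)
fr=L("fraw.png"); pl=np.array([.4885,.2752,.003])
be=np.array([.4664+.024-.0023,.2764,.003])
bs=[((-30,-18,5),(-30,-18,50)),((-18,-18,12),(-18,-18,50)),((-30,-18,0),(25,-18,0))]
for z in(.012,.013): print(*refine([(fr,"scene",bs)],z,be,w=1.3))
# bar end edges of pressed bar in the same image
bar=[((30,-62,34),(42,-62,34)),((30,-62,14),(42,-62,14)),((30,-60,34),(30,-25,34)),((30,-62,14),(30,-62,34))]
print(*refine([(fr,"scene",bar)],0,pl,w=1.3))
im=cv2.imread("pics/fraw.png")[148:200,298:358]
im=cv2.resize(im,None,fx=11,fy=11,interpolation=cv2.INTER_CUBIC)
draw(im,"scene",[.4664+.024,.2744,.003],.012,BR[:1],np.array([298,148]),11,(0,255,0))
draw(im,"scene",[*(pl[:2]+[.0105,0]),.003],0,PL[1:],np.array([298,148]),11,(0,200,255))
cv2.imwrite("pics/f.png",im)
E
```

```text
[ 0.5004  0.2817 -0.2548] 34 0.22403903063480032 [0.0036 0.0016 0.1355]
[ 0.4995  0.2803 -0.2541] 34 0.22405191229497576 [0.0036 0.0016 0.1355]
[0.4831 0.2712 0.0997] 46 0.15612438240189136 [0.0029 0.0023 0.0601]
```

View pics/f.png

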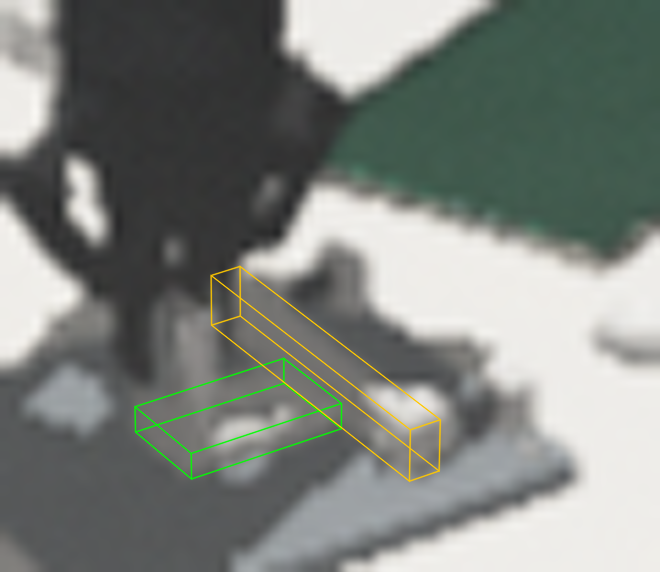

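The picture shows the nose meeting the bar. With yaw left free, the fit is ill-conditioned. I'll fix the yaw (the pads hold it) and compare only the lateral positions.

```bash
sed -i "s/r=least_squares(f,p,/r=least_squares(lambda pp:np.append(f(pp),[0 if fix is None else 500*(pp[2]-fix)]),p,/" edge.py
python3 - <<'E'
from edge import *
np.set_printoptions(precision=4,suppress=True)
fr,hr,s0,t0=[L(k) for k in("fraw.png","hraw.png","s0.png","t0.png")]
bs=[((-30,-18,5),(-30,-18,50)),((-18,-18,12),(-18,-18,50)),((-30,-18,0),(25,-18,0))]
Y=.003
for im,b,z in((hr,[.4608,.278,Y],.0222),(fr,[.488,.2764,Y],.0122)):
    print("br",*refine([(im,"scene",bs)],z,b,w=1.5,fix=Y))
c=[(-90,-80,12),(90,-80,12),(90,80,12),(-90,80,12)]
o=[(c[i],c[(i+1)%4]) for i in range(4)]
bar=lambda x:[((x,-62,34),(x+12,-62,34)),((x,-62,14),(x+12,-62,14)),((x,-60,34),(x,-25,34)),((x,-62,14),(x,-62,34))]
p0=[.487,.275,Y]
print("bar0 s",*refine([(s0,"scene",bar(20))],0,p0,fix=Y))
print("bar1 s",*refine([(fr,"scene",bar(30.5))],0,p0,fix=Y))
print("out s",*refine([(s0,"scene",[o[0],o[2],o[3]])],0,p0,fix=Y))
print("out t",*refine([(t0,"top",o)],0,p0,fix=Y))
print("barends t",*refine([(t0,"top",[((20,-62,34),(32,-62,34)),((20,62,34),(32,62,34)),((20,-62,34),(20,62,34))])],0,p0,fix=Y))
E
```

```text
br [0.4639 0.2807 0.003 ] 37 0.3983337767221364 [0.0025 0.0031 0.0023]
br [0.4934 0.2827 0.003 ] 33 0.3264555121014404 [0.002  0.0027 0.0018]
bar0 s [0.4868 0.2742 0.003 ] 50 0.24639217711014055 [0.0009 0.0014 0.0014]
bar1 s [0.4874 0.2751 0.003 ] 49 0.3310069327400558 [0.0017 0.0015 0.0019]
out s [0.4798 0.2639 0.003 ] 45 0.6189671113165581 [0.0023 0.0046 0.0035]
out t [0.4886 0.2759 0.003 ] 60 0.39577151502424435 [0.0021 0.0015 0.0022]
barends t [0.4905 0.2766 0.003 ] 45 0.4929359525969291 [0.002  0.0061 0.0028]
```

Both cameras put the bracket within about 2 mm of the centre line (scene +1.8 mm, top −1.5 mm). The mechanical contact point also agrees with the bar position. I'm handing it in.

```bash
python3 - <<'E'
from h import *
o=manip.observe(); print(o["clock"],o["force"],o["grip_force"],o["tcp_pos"])
print(order.close_job())
E
```

```text
22.1417 [-10.10719807  -1.73790764   0.30809048] 59.18491065502167 [0.46641315 0.27440909 0.04000731]
the job is handed in; nothing more can be done
None
```

I handed the job in at 22 s with the bracket still gripped and pressed against the bar: about 10 N, bar roughly 10.5 mm in, and by the cameras within about 2 mm of the centre line; squareness comes from the grip alone, and no verdict came back.

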